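# Return the parts to their shadow plates

### The job

Tidy the bench: put the castor wheel, the spanner, the blue sanding block and the grey pipe coupling each onto the yellow plate that carries its own black silhouette. Each must rest flat on its plate, the same side up as now (the coupling standing on end), centred on its silhouette, with the spanner and the block lined up with theirs (either way round). Leave the jar and the copper wire spool where they are.

Things in the scene. Friction and masses are not known exactly. Their poses are not given: they have to be found in the camera images.
- wheel: Loose castor wheel lying on its side: black rubber tyre 60 mm in diameter, white hub, 25 mm high, 80 to 170 g. Origin at the centre of its underside, z up along its axle.
- spanner: Loose steel double open-ended spanner lying flat, 141 mm long and 10 mm thick. Its straight shank runs along its own x, 14 mm wide and clear for 30 mm either side of the middle; both ends are alike, 30 mm wide, and it looks the same after a half turn. Origin at the centre of its underside, z up; 90 to 180 g.
- sander: Loose sanding block, blue plastic with a thin red-brown sole, 100 mm (own x) by 48 mm (own y), 30 mm high. Origin at the centre of its underside, z up; the same after a half turn; 75 to 155 g.
- coupling: Loose grey plastic pipe coupling, a plain tube standing on end: 38 mm outside and 31 mm inside diameter, 50 mm high, open at both ends; 40 to 85 g. Origin at the centre of its underside, z up along its axis.
- plate_wheel: Fixed yellow plate lying flat on the bench, 160 x 90 x 6 mm (top face 6 mm above the bench), long side along its own x. Origin at the centre of its underside, z up. In the middle of its flat top (painted, no recess) is the black silhouette of the wheel: a large black disc 64 mm in diameter with a 12 mm yellow dot at its centre.
- plate_spanner: Fixed yellow plate lying flat on the bench, 160 x 90 x 6 mm (top face 6 mm above the bench), long side along its own x. Origin at the centre of its underside, z up. In the middle of its flat top (painted, no recess) is the black silhouette of the spanner, 144 mm long, shank along the plate's x.
- plate_sander: Fixed yellow plate lying flat on the bench, 160 x 90 x 6 mm (top face 6 mm above the bench), long side along its own x. Origin at the centre of its underside, z up. In the middle of its flat top (painted, no recess) is the black silhouette of the sanding block: a black rectangle 104 mm along the plate's x by 52 mm.
- plate_coupling: Fixed yellow plate lying flat on the bench, 160 x 90 x 6 mm (top face 6 mm above the bench), long side along its own x. Origin at the centre of its underside, z up. In the middle of its flat top (painted, no recess) is the black silhouette of the pipe coupling: a small black ring, 42 mm outside and 27 mm inside diameter.
- jar: Bystander, not to be disturbed: upright amber glass jar with a red lid, 60 mm in diameter, 85 mm high. Origin at the centre of its underside.
- spool: Bystander, not to be disturbed: upright copper-coloured wire spool with 68 mm flanges, 60 mm high. Origin at the centre of its underside.
Not all that is in view belongs to the job. Leave any pink or purple look-alike of the plate_sander alone.

How it is judged (in metres and radians):
At the end, for the whole second after the job is handed in: Each thing rests on its own plate's top (within 3 mm), centred within 12 mm, tilted under 7 degrees, at rest; spanner and sanding block along the plate's long side within 0.17 rad, either way round. Jar and spool moved no more than 20 mm (horizontal distance between wheel and plate_wheel below 0.012 m and z of wheel in the frame of plate_wheel between 0.003 and 0.009 m and angle between each of wheel, spanner, sander, coupling's own z axis and vertical below 0.12 rad and linear speed of each of wheel, spanner, sander, coupling below 0.02 m/s and angular speed of each of wheel, spanner, sander, coupling below 0.2 rad/s and horizontal distance between spanner and plate_spanner below 0.012 m and z of spanner in the frame of plate_spanner between 0.003 and 0.009 m and angle between the x axis of spanner and the x axis of plate_spanner, either way round below 0.17 rad and horizontal distance between sander and plate_sander below 0.012 m and z of sander in the frame of plate_sander between 0.003 and 0.009 m and angle between the x axis of sander and the x axis of plate_sander, either way round below 0.17 rad and horizontal distance between coupling and plate_coupling below 0.012 m and z of coupling in the frame of plate_coupling between 0.003 and 0.009 m); the robot touches nothing.
It fails at once if the jar is pushed more than 20 mm from its place, or tipped (distance of jar from where it was at the start of the episode above 0.02 m or angle between jar's own z axis and vertical above 0.3 rad).
It fails at once if the spool is pushed more than 20 mm from its place, or tipped (distance of spool from where it was at the start of the episode above 0.02 m or angle between spool's own z axis and vertical above 0.3 rad).
It also fails if it takes over 112 s, if anything falls off the work surface, if the arm or the gripper's body presses on something with over 40 N, if the wrist force passes 120 N, or if a joint passes its speed limit or range.

### The arm

A 6-joint arm with a two-finger parallel gripper is mounted at the origin on the work surface. World frame = base frame: x ahead of the robot, y to its left, z up, the work surface at z = 0. Lengths are in mm, angles in rad, forces in N, time in s.
With the tool pointing down it reaches from about 350 to 875 mm from the base axis. Payload 4.2 kg.
Tool frame: the origin (TCP) lies midway between the tips of the shut fingers; the grasp point (between the pads) lies 19 mm behind it (arm.tcp_to_grasp is the distance from the TCP to the grasp point, in mm); z points along the fingers, y is the line along which they close (so a half turn about z gives the same grasp; the last joint's range is limited). The gripper opens to 85 mm and grips with 20 to 120 N. Pads are 22 mm wide; open, the fingers measure 114 mm over their backs; the gripper's body (76 mm by 85 mm) begins 54 mm behind the grasp point. The pads swing forward as they close: fully open they stand 13 mm farther back than shut.
Start: joints at [1.524, 0.385, 0.008, 0, -1.194, -0.259], TCP at [188.128, 595.992, 197.212] pointing down, gripper open.
Joint ranges: [-3.14, 3.14], [-1.21, 2.06], [-1.07, 1.41], [-3.16, 2.05], [-2.99, -0.16], [-3.1, 3.1]. Speed limits (rad/s): [2.79, 2.79, 3.14, 3.14, 3.14, 3.14].

### API

Orientations are given as a unit quaternion [x, y, z, w].
In Python, from bench import arm, imaging, job, models gives the robot as it stands.
- The arm moves only by the tool arm_command, never from a script. Its argument "rows" is a list of rows, each an object with "grip": the opening, from 0 (shut) to 1 (fully open); "linear": the shift along the tool's x, y, z in mm, a list of three; "rot": the turn, a rotation vector about the tool's x, y, z in rad, a list of three. In form: [{"grip": grip, "linear": [tx, ty, tz], "rot": [rx, ry, rz]}, ...]. A call has 1 to 10 rows; each row is the pose to reach, as a shift and turn from the pose commanded when the call began, along the tool's axes at that moment; what a row does not reach only later rows make up. A row lasts 1/8 s, in which the tool goes at most 62.5 mm and 10.7 degrees, less where a joint would pass 70% of its speed; a pose out of reach is approached as far as the arm can. A call with a gripper value outside its range is refused whole. The fingers move at their own pace and stop on an object; the grip force is fixed at half the most. Time passes only in rows, so rows that repeat a pose let the fingers close. It gives the time, the measured TCP pose, the force, the opening and the grip force at its end, in the units of the state.
- arm.read_state(): the state, without advancing time (a new reading comes with each control period).
- imaging.get_image(name): name is "side" or "top" or "wrist"; returns a dict with "frame" (480x640x3 uint8, red, green, blue), "fx", "fy", "cx", "cy" (pixels), "k1" (the pictures are not rectified: a ray, as slopes to the right and down, at radius r is drawn at 1 + k1 r^2 times it, then the intrinsics apply), "extrinsics" (4x4, takes a point from world to camera coordinates); the wrist camera has in their place "T_tool_cam" (4x4, takes a point from camera to tool coordinates, whose origin is the TCP and whose axes are the flange's). Camera axes: x right, y down, z forward; pixel columns grow to the right and rows downward; lengths in mm; the calibration is good to about 2 mm. A picture is of the moment at which its call begins: read the wrist's pose just before it. There is no depth.
- job.job_done(): hands the job in; it is judged then, once.
Trained networks look in a picture, given as the dict that the camera call returned (one of the last four; its "shot" number tells which), for a name from the list of things; names that differ only in an ending like _2 or _b are one class to them, and where a whole thing is asked for, a point or a joint stands for the part that bears it (a point fixed in the world has none). Each returns a list of dicts, best first, with "score" (0 to 1); they miss things now and then, are a little off and sometimes report something else, mostly with a low value. They report only what shows in the picture. A call takes as long as a camera call. They do not tell look-alikes from the thing itself.
- models.spot_in(picture, query): "rect" ([left, top, right, bottom] in pixels, round what is visible of it).
- models.tip_of(picture, query): "pixel" ([column, row] in pixels: a listed point, or the origin of a listed thing).
The state is a dict: "clock": time; "joints": joint angles; "joint_vel": joint speeds; "joint_efforts": joint torques, N m; "position": TCP position; "ee_rot": TCP orientation; "contact_force": force on the tool from outside, world axes, zero at the start; "wrist_torque": the same for the moment, N m; "gripper_width": finger opening in mm; "grasp_force": force on a finger pad.
Only numpy, scipy, OpenCV 4.12 (cv2) and the standard library are available. Lean on these libraries where they do the work, as an engineer would, in place of code of your own. Each camera call takes 0.05 s, during which the arm holds its last target. There are 200 camera calls.

## Working session

There is one attempt and no reset: what is moved stays moved. The work goes in short steps, Python scripts to look and compute and a tool call to move; the robot and the scene stay as the last step left them, time stands still between calls to the robot, and variables do not carry over. Pictures are saved under pics/ and viewed, at most 14 in all, crops included, and the job is handed in when it is done.

Besides the shell and the picture viewer there is one more tool, called after ">>>" by a JSON object that holds its "name" and its "arguments". arm_command: Moves the arm, as the interface text tells. Its arguments: {"type":"object","properties":{"rows":{"type":"array"}},"required":["rows"]}

```bash
ls; mkdir -p pics; cat > h.py <<'E'
import numpy as np, cv2
from bench import arm, imaging, job, models
def ray(im,px,T=None):
    K=np.array([[im['fx'],0,im['cx']],[0,im['fy'],im['cy']],[0,0,1.]])
    p=cv2.undistortPoints(np.array([[px]],float),K,np.array([im['k1'],0,0,0.]),None,None,None) if False else cv2.undistortPoints(np.array([[px]],float),K,np.array([im['k1'],0,0,0.]))
    d=np.array([*p[0,0],1.])
    M=np.linalg.inv(np.array(im['extrinsics'])) if T is None else T
    return M[:3,3],M[:3,:3]@d
def at(im,px,z,T=None):
    o,d=ray(im,px,T); return o+d*(z-o[2])/d[2]
def proj(im,X):
    E=np.array(im['extrinsics']);K=np.array([[im['fx'],0,im['cx']],[0,im['fy'],im['cy']],[0,0,1.]])
    return cv2.projectPoints(np.array(X,float).reshape(-1,1,3),cv2.Rodrigues(E[:3,:3])[0],E[:3,3],K,np.array([im['k1'],0,0,0.]))[0][:,0]
def save(n,f): cv2.imwrite('pics/'+n+'.png',cv2.cvtColor(f,cv2.COLOR_RGB2BGR))
E
python3 - <<'E'
from h import *
for n in('top','side'):
    im=imaging.get_image(n);save(n,im['frame'])
    print(n,np.linalg.inv(im['extrinsics']).round(2).tolist(),im['fx'],im['k1'])
    for q,z in dict(wheel=25,spanner=10,sander=30,coupling=50,plate_wheel=6,plate_spanner=6,plate_sander=6,plate_coupling=6,jar=85,spool=60).items():
        for r in models.spot_in(im,q)[:3]:print(q,'rect',np.round(r['rect']),round(r['score'],2))
        for r in models.tip_of(im,q)[:3]:print(q,'tip',np.round(r['pixel']),round(r['score'],2),at(im,r['pixel'],6 if 'plate' in q else 0).round())
s=arm.read_state();print(s)
E
```

```text
pics
top [[0.01, -0.98, 0.2, 212.54], [-1.0, -0.01, 0.0, 2.58], [0.0, -0.2, -0.98, 1264.83], [0.0, 0.0, 0.0, 1.0]] 600.3611091717823 -0.04338962701464695
wheel rect [194. 164. 223. 195.] 0.58
wheel tip [202. 279.] 0.61 [381. 275.   0.]
wheel tip [208. 179.] 0.59 [602. 272.   0.]
spanner rect [173. 256. 231. 298.] 0.66
spanner rect [441. 148. 486. 222.] 0.6
spanner tip [203. 278.] 0.67 [384. 273.   0.]
sander rect [268. 238. 318. 283.] 0.86
sander tip [295. 261.] 0.83 [422.  77.   0.]
coupling rect [372. 149. 388. 174.] 0.52
coupling tip [380. 164.] 0.56 [ 639. -106.    0.]
plate_wheel rect [442. 148. 486. 225.] 0.56
plate_wheel rect [433. 248. 476. 324.] 0.37
plate_wheel tip [462. 186.] 0.86 [ 591. -283.    6.]
plate_spanner rect [435. 244. 479. 323.] 0.88
plate_spanner tip [457. 286.] 0.66 [ 370. -266.    6.]
plate_sander rect [376.  66. 422. 135.] 0.96
plate_sander rect [456. 345. 504. 430.] 0.91
plate_sander rect [356. 228. 404. 301.] 0.6
plate_sander tip [398.  99.] 0.85 [ 792. -147.    6.]
plate_sander tip [380. 267.] 0.81 [ 409. -103.    6.]
plate_sander tip [478. 383.] 0.69 [ 
[... 1785 characters left out ...]
ints': array([ 1.52358186e+00,  3.84661878e-01,  7.89533588e-03, -2.14540135e-05,
       -1.19401263e+00, -2.58625666e-01]), 'joint_vel': array([ 0.00113253,  0.00013991, -0.00026652,  0.00242437,  0.00021927,
        0.00048387]), 'joint_efforts': array([-2.02343921e-05, -3.92084312e+01,  1.88614976e+01,  4.19081256e+00,
       -3.95204934e-04,  2.20781942e-06]), 'position': array([188.13147134, 595.98026451, 197.2300927 ]), 'ee_rot': array([ 9.88329892e-01, -1.52328670e-01, -1.08238188e-05, -7.47646076e-06]), 'contact_force': array([-0.24955751,  0.49880553,  0.91193858]), 'wrist_torque': array([-0.03202873, -0.01724652, -0.00816641]), 'grasp_force': 0.0, 'gripper_width': 85.5211182244545}
```

```bash
python3 -c "
import cv2
a=cv2.imread('pics/top.png')[50:450,90:580];cv2.imwrite('pics/topc.png',cv2.resize(a,(735,600),interpolation=cv2.INTER_CUBIC))"
```

```text
(no output)
```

View pics/topc.png

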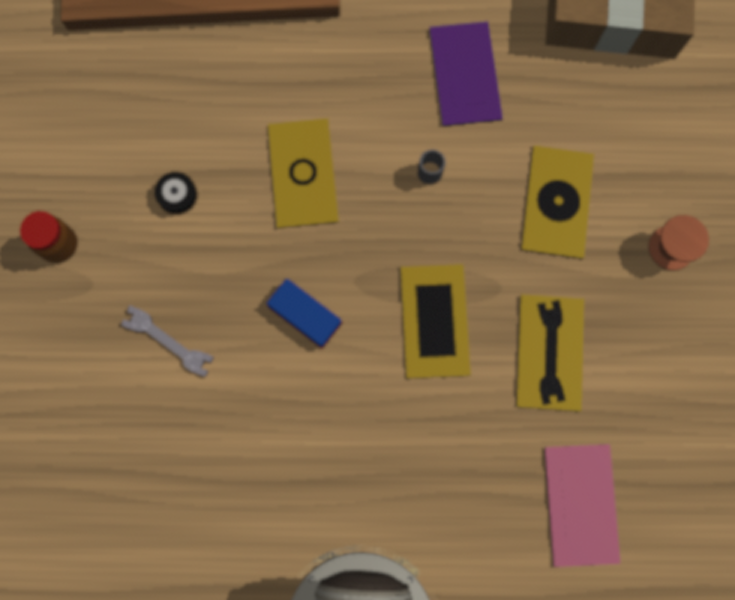

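View pics/side.png

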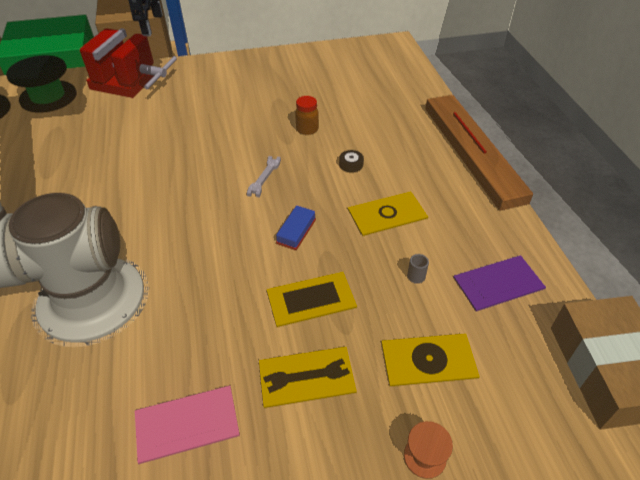

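```bash
cat > m.py <<'E'
from h import *
R={'top':{'plate_wheel':(436,142,492,228),'plate_spanner':(430,240,485,328),'plate_sander':(350,222,410,306),'plate_coupling':(264,124,322,208),'sander':(262,232,324,288),'spanner':(165,248,238,304),'wheel':(190,160,228,198)},
'side':{'plate_wheel':(376,328,486,392),'plate_spanner':(255,340,362,410),'plate_sander':(262,268,360,330),'plate_coupling':(344,188,434,238),'sander':(272,200,320,254),'spanner':(242,150,285,200),'wheel':(334,148,368,174)}}
def box(l,w,h): return np.array([[sx*l/2,sy*w/2,z] for sx in(-1,1) for sy in(-1,1) for z in(0,h)])
M={'sander':box(100,48,30)}
for v in R:
    im=imaging.get_image(v);f=im['frame'];hsv=cv2.cvtColor(f,cv2.COLOR_RGB2HSV).astype(int)
    H,S,V=hsv[...,0],hsv[...,1],hsv[...,2]
    for n,(a,b,c,d) in R[v].items():
        w=np.zeros(f.shape[:2],bool);w[b:d,a:c]=1
        z=0
        if 'plate' in n: m=w&(H>20)&(H<32)&(S>195);z=6
        elif n=='sander': m=w&(H>100)&(H<130)&(S>120);z=30
        elif n=='spanner': m=w&(S<70);z=10
        else: m=w&(V>120)&(S<60);z=25
        cs=cv2.findContours(m.astype(np.uint8),cv2.RETR_EXTERNAL,cv2.CHAIN_APPROX_NONE)[0]
        k=max(cs,key=cv2.contourArea)
        W=np.array([at(im,p,z)[:2] for p in k[:,0]],np.float32)
        r=cv2.minAreaRect(W);(bx,by),(s,t),ang=r
        yaw=ang if s>t else ang+90
        print(v,n,'ctr',np.round(r[0]),'size',np.round(r[1]),'yaw',round(yaw,1),end=' ')
        if n=='sander':
            y=np.radians(yaw);p=np.array(r[0]);h=M[n]
            mo=cv2.moments(cv2.convexHull(k));co=np.array([mo['m10']/mo['m00'],mo['m01']/mo['m00']])
            for _ in range(10):
                X=np.c_[h[:,:2]@np.array([[np.cos(y),np.sin(y)],[-np.sin(y),np.cos(y)]])+p,h[:,2]]
                mm=cv2.moments(cv2.convexHull(proj(im,X).astype(np.float32)));cm=[mm['m10']/mm['m00'],mm['m01']/mm['m00']]
                p=p+(at(im,co,30)-at(im,cm,30))[:2]
            print('fit',p.round(),end=' ')
        if 'plate' in n:
            q=cv2.approxPolyDP(cv2.convexHull(k),4,True);print('quad',len(q),end=' ')
            dk=np.zeros_like(m,np.uint8);cv2.fillPoly(dk,[k],1);dk=cv2.erode(dk,np.ones((5,5)))&(V<70)
            mo=cv2.moments(dk,True)
            if mo['m00']: print('blk',mo['m00'],at(im,(mo['m10']/mo['m00'],mo['m01']/mo['m00']),6)[:2].round(1),end='')
        print()
E
python3 m.py
```

```text
Traceback (most recent call last):
  File "m.py", line 17, in <module>
    k=max(cs,key=cv2.contourArea)
ValueError: max() iterable argument is empty
```

```bash
sed -i 's/(H>20)&(H<32)&(S>195)/(H>18)\&(H<34)\&(S>165)/; s/^        k=max/        if not cs: print(n,"none",np.median(hsv[b:d,a:c].reshape(-1,3),0));continue\n        k=max/' m.py; python3 m.py
```

```text
top plate_wheel ctr [ 595. -283.] size [ 89. 158.] yaw 172.1 quad 4 blk 525.0 [ 595.4 -284.3]
top plate_spanner ctr [ 374. -265.] size [ 89. 157.] yaw 176.1 quad 4 blk 575.0 [ 372.4 -265.6]
top plate_sander ctr [ 417. -102.] size [158.  88.] yaw 3.0 quad 4 blk 1053.0 [ 417.2 -103.1]
top plate_coupling ctr [635.  90.] size [158.  88.] yaw 6.6 quad 4 blk 73.0 [635.4  89.5]
top sander ctr [423.  82.] size [98. 45.] yaw 52.6 fit [425.  83.] 
top spanner ctr [385. 275.] size [147.  34.] yaw 57.5 
top wheel ctr [601. 272.] size [29. 31.] yaw 90.4 
side plate_wheel ctr [ 596. -284.] size [ 94. 161.] yaw 172.3 quad 4 blk 733.0 [ 596.4 -283. ]
side plate_spanner ctr [ 375. -265.] size [ 95. 161.] yaw 176.4 quad 4 blk 789.0 [ 374.3 -263.8]
side plate_sander ctr [ 418. -103.] size [161.  95.] yaw 2.9 quad 4 blk 1024.0 [ 417.9 -101.6]
side plate_coupling ctr [636.  89.] size [162.  96.] yaw 6.3 quad 4 blk 41.0 [636.2  87.6]
side sander ctr [424.  75.] size [106.  49.] yaw 53.5 fit [427.  91.] 
side spanner ctr [385. 272.] size [151.  36.] yaw 57.8 
side wheel ctr [602. 273.] size [31. 32.] yaw 166.8
```

```bash
cat > g.py <<'E'
import sys
from h import *
from scipy.spatial.transform import Rotation as Ro
def pose():
    s=arm.read_state();T=np.eye(4);T[:3,:3]=Ro.from_quat(s['ee_rot']).as_matrix();T[:3,3]=s['position'];return s,T
def go(x,y,z,psi):
    s,T=pose();p=np.radians(psi);D=np.array([[np.cos(p),np.sin(p),0],[np.sin(p),-np.cos(p),0],[0,0,-1.]])
    print('lin',(T[:3,:3].T@(np.array([x,y,z])-T[:3,3])).round(1).tolist(),'rot',Ro.from_matrix(T[:3,:3].T@D).as_rotvec().round(3).tolist(),'F',s['contact_force'].round(1),'w',round(s['gripper_width'],1),'t',s['clock'],'j6',s['joints'][5].round(2))
if __name__=='__main__': go(*map(float,sys.argv[1:5]))
E
python3 g.py 385 274 120 57.6
python3 - <<'E'
from h import *
a=imaging.get_image('top');b=imaging.get_image('side')
print(at(a,(380,161.5),25),at(b,(418.5,270),25))
E
```

```text
lin [284.7, 247.8, 77.2] rot [-0.0, -0.0, -1.311] F [-0.  -0.  -0.3] w 85.3 t 2.25 j6 -0.26
[ 637.63655803 -103.74798107   25.        ] [639.61597763 -99.98379356  25.        ]
```

>>> {"name": "arm_command", "arguments": {"rows": [{"grip": 1, "linear": [285, 248, 77], "rot": [0, 0, -1.31]}, {"grip": 1, "linear": [285, 248, 77], "rot": [0, 0, -1.31]}, {"grip": 1, "linear": [285, 248, 77], "rot": [0, 0, -1.31]}, {"grip": 1, "linear": [285, 248, 77], "rot": [0, 0, -1.31]}, {"grip": 1, "linear": [285, 248, 77], "rot": [0, 0, -1.31]}, {"grip": 1, "linear": [285, 248, 77], "rot": [0, 0, -1.31]}, {"grip": 1, "linear": [285, 248, 77], "rot": [0, 0, -1.31]}, {"grip": 1, "linear": [285, 248, 77], "rot": [0, 0, -1.31]}, {"grip": 1, "linear": [285, 248, 77], "rot": [0, 0, -1.31]}, {"grip": 1, "linear": [285, 248, 77], "rot": [0, 0, -1.31]}]}}

```text
clock: 3.6
position: [385.1, 274.8, 120.5]
ee_rot: [0.877, 0.481, 0.0, -0.0]
contact_force: [0.1, -0.8, 0.6]
gripper_width: 85.3
grasp_force: 0.0
```

```bash
python3 - <<'E'
from g import *
s,T=pose();im=imaging.get_image('wrist');save('w1',im['frame']);C=T@im['T_tool_cam']
for r in models.tip_of(im,'spanner')[:2]:print(r,at(im,r['pixel'],0,C).round(1))
print(np.array(im['T_tool_cam']).round(2).tolist())
go(385,274,3,57.6)
E
```

```text
{'pixel': [319.3, 225.8], 'score': 0.65} [387.  277.1   0. ]
[[-0.0, -0.96, -0.27, 68.73], [1.0, -0.0, 0.0, -0.84], [-0.0, -0.27, 0.96, -177.09], [0.0, 0.0, 0.0, 1.0]]
lin [-0.6, 0.3, 117.4] rot [0.0, -0.001, -0.0] F [ 0.5 -0.4 -0.5] w 85.7 t 3.7 j6 1.61
```

View pics/w1.png

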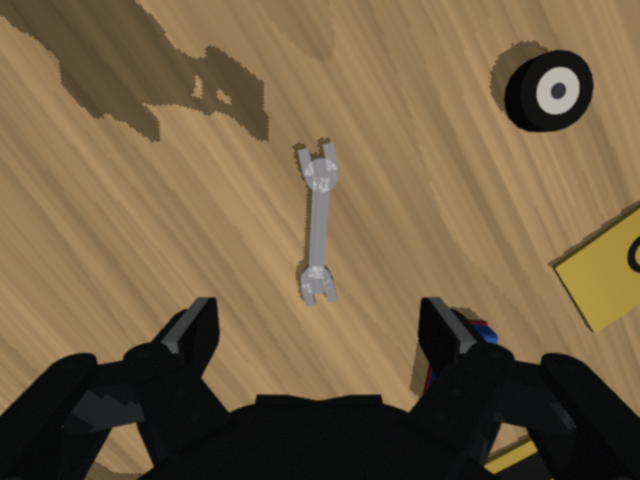

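>>> {"name": "arm_command", "arguments": {"rows": [{"grip": 0.6, "linear": [1, 0, 60], "rot": [0, 0, 0]}, {"grip": 0.5, "linear": [1, 0, 100], "rot": [0, 0, 0]}, {"grip": 0.5, "linear": [1, 0, 117], "rot": [0, 0, 0]}, {"grip": 0.5, "linear": [1, 0, 117], "rot": [0, 0, 0]}, {"grip": 0, "linear": [1, 0, 117], "rot": [0, 0, 0]}, {"grip": 0, "linear": [1, 0, 117], "rot": [0, 0, 0]}, {"grip": 0, "linear": [1, 0, 117], "rot": [0, 0, 0]}, {"grip": 0, "linear": [1, 0, 117], "rot": [0, 0, 0]}, {"grip": 0, "linear": [1, 0, 117], "rot": [0, 0, 0]}]}}

```text
clock: 4.82
position: [385.8, 274.6, 3.4]
ee_rot: [0.877, 0.481, 0.0, -0.0]
contact_force: [0.3, -0.1, -0.0]
gripper_width: 0.1
grasp_force: 0.0
```

```bash
python3 - <<'E'
from g import *
s,T=pose();im=imaging.get_image('wrist');print(s['gripper_width'],s['contact_force'],s['position'])
b=imaging.get_image('side')['frame'][130:230,200:330]
save('w2',np.hstack([im['frame'],cv2.resize(b,(150,480))*0+0])[:, :640] if False else im['frame'])
save('s2',cv2.resize(b,(780,600),interpolation=cv2.INTER_CUBIC))
E
```

```text
0.09500419203411814 [ 0.2694628  -0.09436439 -0.00641126] [385.8398965  274.56130531   3.37719594]
```

View pics/w2.png

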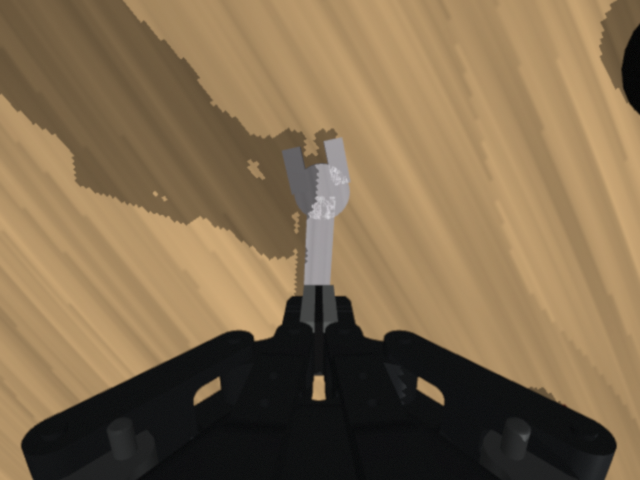

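```bash
python3 - <<'E'
from g import *
s,T=pose();b=imaging.get_image('side');f=b['frame'].copy()
p=proj(b,[s['position'],s['position']+[0,0,19],s['position']+[0,0,-3.4]]);print(p)
o=(235,140);c=cv2.resize(f[140:200,235:305],(700,600),interpolation=cv2.INTER_CUBIC)
for q,k in zip(p,[(255,0,0),(0,255,0),(0,0,255)]): cv2.circle(c,tuple(int(v) for v in (q+.5-o)*10),5,k,2)
save('s3',c)
E
```

```text
[[264.30880629 176.81280288]
 [263.62403365 170.73620917]
 [264.42976513 177.88620776]]
```

View pics/s3.png

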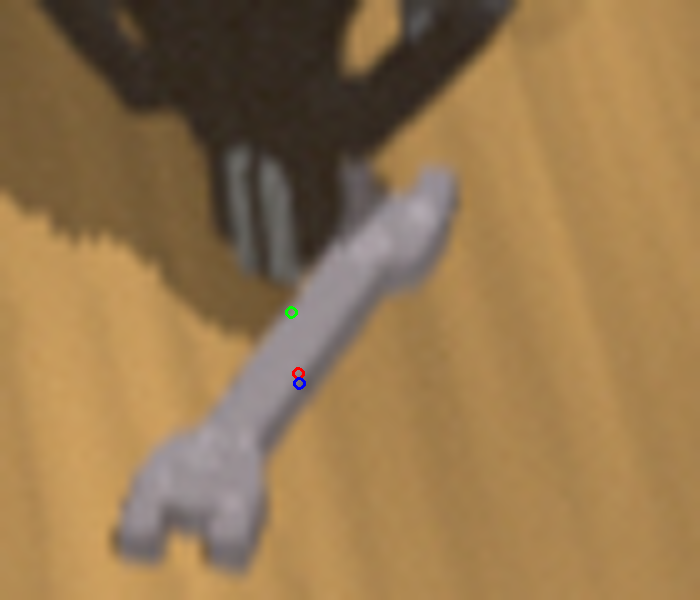

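```bash
python3 - <<'E'
from g import *
im=imaging.get_image('wrist');s,T=pose();C=T@im['T_tool_cam']
print(im['fx'],im['cx'],im['cy'],im['k1'],C[:3,3].round(1))
C1=C.copy();C1[2,3]+=120.5-s['position'][2]
for dz in(0,10,20,30,40):
    A=C1.copy();A[2,3]+=dz
    P=[at(im,p,10,A) for p in [(313,147),(318,304),(558,91)]]
    B=C.copy();B[2,3]+=dz
    q=[at(im,p,10,B) for p in [(306,250),(332,250)]]
    print(dz,'len',np.linalg.norm(P[0]-P[1]).round(1),'hubctr',at(im,(558,91),25,A).round(1),'mid',((P[0]+P[1])/2).round(1),'shank',np.linalg.norm(q[0]-q[1]).round(1))
# tip triangulation
c=proj(imaging.get_image('side'),[s['position']+[0,0,h] for h in(20,25,30)]);print(c.round(1))
t=imaging.get_image('top');print(proj(t,[s['position'],s['position']+[0,0,30]]).round(1))
E
```

```text
337.5691669568943 318.3679554205157 244.20706979619212 -0.046176467487960504 [422.  333.  180.3]
0 len 140.8 hubctr [602.4 272.8  25. ] mid [383.9 276.8  10. ] shank 13.7
10 len 145.7 hubctr [609.  270.5  25. ] mid [382.6 274.9  10. ] shank 14.5
20 len 150.6 hubctr [615.7 268.3  25. ] mid [381.2 272.9  10. ] shank 15.3
30 len 155.5 hubctr [622.3 266.1  25. ] mid [379.9 271.   10. ] shank 16.1
40 len 160.4 hubctr [628.9 263.9  25. ] mid [378.6 269.   10. ] shank 16.9
[[263.6 170.4]
 [263.4 168.8]
 [263.2 167.2]]
[[201.8 276.8]
 [198.8 274.8]]
```

>>> {"name": "arm_command", "arguments": {"rows": [{"grip": 0.32, "linear": [0, 0, 0], "rot": [0, 0, 0]}, {"grip": 0.32, "linear": [0, 0, 0], "rot": [0, 0, 0]}, {"grip": 0.32, "linear": [0, 0, 0], "rot": [0, 0, 0]}, {"grip": 0.32, "linear": [0, 0, 6], "rot": [0, 0, 0]}, {"grip": 0.32, "linear": [0, 0, 12], "rot": [0, 0, 0]}, {"grip": 0.32, "linear": [0, 0, 12], "rot": [0, 0, 0]}]}}

```text
clock: 5.88
position: [385.4, 274.0, -9.5]
ee_rot: [0.877, 0.481, -0.001, 0.0]
contact_force: [0.4, 1.0, -0.3]
gripper_width: 27.5
grasp_force: 0.0
```

```bash
python3 - <<'E'
from g import *
print(arm.tcp_to_grasp,[a for a in dir(arm) if a[0]!='_'])
s,T=pose();print(s['gripper_width'],s['position'],s['contact_force'])
b=imaging.get_image('side');w=imaging.get_image('wrist')
c=cv2.resize(b['frame'][140:200,235:305],(560,480),interpolation=cv2.INTER_CUBIC)
d=cv2.resize(w['frame'][200:340,240:400],(548,480))
o=np.hstack([c,d]);save('s4',cv2.resize(o,(800,346)))
E
```

```text
18.700000000000003 ['IKError', 'read_state', 'tcp_to_grasp']
27.527734248141996 [385.40791999 274.03242538  -9.51496427] [ 0.42088649  0.9596693  -0.29250466]
```

View pics/s4.png

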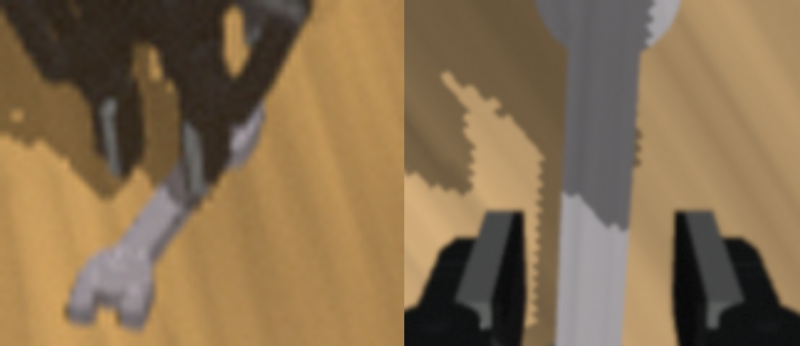

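>>> {"name": "arm_command", "arguments": {"rows": [{"grip": 0.32, "linear": [0, 0, 2], "rot": [0, 0, 0]}, {"grip": 0.32, "linear": [0, 0, 4], "rot": [0, 0, 0]}, {"grip": 0.32, "linear": [0, 0, 6], "rot": [0, 0, 0]}]}}

```text
clock: 6.35
position: [385.8, 274.6, -14.9]
ee_rot: [0.877, 0.481, 0.0, -0.0]
contact_force: [0.5, 0.9, -0.0]
gripper_width: 27.3
grasp_force: 0.0
```

>>> {"name": "arm_command", "arguments": {"rows": [{"grip": 0.32, "linear": [0, 0, 1.5], "rot": [0, 0, 0]}, {"grip": 0.32, "linear": [0, 0, 3], "rot": [0, 0, 0]}, {"grip": 0.32, "linear": [0, 0, 4], "rot": [0, 0, 0]}]}}

```text
clock: 6.72
position: [385.8, 274.5, -18.9]
ee_rot: [0.877, 0.481, -0.0, 0.0]
contact_force: [0.3, 1.3, -0.4]
gripper_width: 27.4
grasp_force: 0.0
```

>>> {"name": "arm_command", "arguments": {"rows": [{"grip": 0, "linear": [0, 0, 0], "rot": [0, 0, 0]}, {"grip": 0, "linear": [0, 0, 0], "rot": [0, 0, 0]}, {"grip": 0, "linear": [0, 0, 0], "rot": [0, 0, 0]}, {"grip": 0, "linear": [0, 0, 0], "rot": [0, 0, 0]}]}}

```text
clock: 7.22
position: [385.8, 274.6, -18.8]
ee_rot: [0.877, 0.481, 0.0, -0.0]
contact_force: [0.0, 0.4, -0.0]
gripper_width: 0.3
grasp_force: 0.0
```

>>> {"name": "arm_command", "arguments": {"rows": [{"grip": 0.32, "linear": [0, 0, 0], "rot": [0, 0, 0]}, {"grip": 0.32, "linear": [0, 0, 0], "rot": [0, 0, 0]}, {"grip": 0.32, "linear": [0, 0, 1.5], "rot": [0, 0, 0]}, {"grip": 0.32, "linear": [0, 0, 3], "rot": [0, 0, 0]}, {"grip": 0.32, "linear": [0, 0, 4.5], "rot": [0, 0, 0]}, {"grip": 0.32, "linear": [0, 0, 6], "rot": [0, 0, 0]}, {"grip": 0.32, "linear": [0, 0, 7], "rot": [0, 0, 0]}]}}

```text
clock: 8.1
position: [385.7, 274.5, -25.9]
ee_rot: [0.877, 0.481, -0.0, 0.0]
contact_force: [-0.1, -0.1, -0.7]
gripper_width: 27.2
grasp_force: 0.0
```

```bash
python3 - <<'E'
from g import *
s,T=pose();print(s['gripper_width'],s['position'],s['contact_force'])
b=imaging.get_image('side');w=imaging.get_image('wrist')
c=cv2.resize(b['frame'][140:200,235:305],(560,480),interpolation=cv2.INTER_CUBIC)
d=cv2.resize(w['frame'][200:340,240:400],(548,480))
o=np.hstack([c,d]);save('s5',cv2.resize(o,(800,346)))
E
```

```text
27.162465096246855 [385.71633151 274.46842851 -25.94633078] [-0.06858298 -0.08269043 -0.70595717]
```

View pics/s5.png

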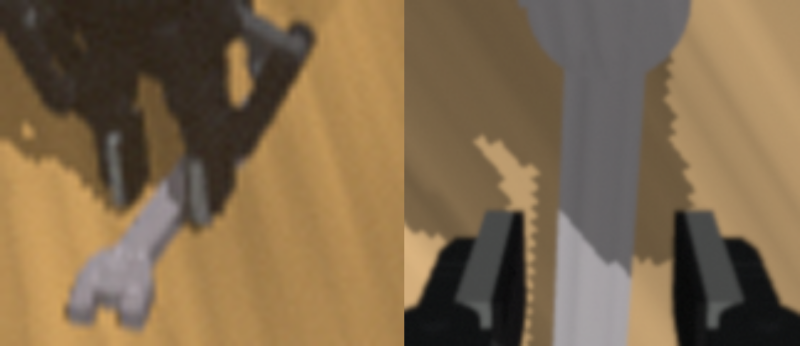

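>>> {"name": "arm_command", "arguments": {"rows": [{"grip": 0.32, "linear": [0, 0, 1], "rot": [0, 0, 0]}, {"grip": 0.32, "linear": [0, 0, 2], "rot": [0, 0, 0]}, {"grip": 0.32, "linear": [0, 0, 3], "rot": [0, 0, 0]}, {"grip": 0, "linear": [0, 0, 3], "rot": [0, 0, 0]}, {"grip": 0, "linear": [0, 0, 3], "rot": [0, 0, 0]}, {"grip": 0, "linear": [0, 0, 3], "rot": [0, 0, 0]}, {"grip": 0, "linear": [0, 0, 3], "rot": [0, 0, 0]}]}}

```text
clock: 9.07
position: [385.8, 274.6, -28.6]
ee_rot: [0.877, 0.481, 0.0, -0.0]
contact_force: [-0.9, -0.4, 2.6]
gripper_width: 11.5
grasp_force: 58.6
```

>>> {"name": "arm_command", "arguments": {"rows": [{"grip": 0.32, "linear": [0, 0, 0], "rot": [0, 0, 0]}, {"grip": 0.32, "linear": [0, 0, 0], "rot": [0, 0, 0]}, {"grip": 0.32, "linear": [0, 0, 1.5], "rot": [0, 0, 0]}, {"grip": 0.32, "linear": [0, 0, 3], "rot": [0, 0, 0]}, {"grip": 0.32, "linear": [0, 0, 4], "rot": [0, 0, 0]}, {"grip": 0, "linear": [0, 0, 4], "rot": [0, 0, 0]}, {"grip": 0, "linear": [0, 0, 4], "rot": [0, 0, 0]}, {"grip": 0, "linear": [0, 0, 4], "rot": [0, 0, 0]}, {"grip": 0, "linear": [0, 0, 4], "rot": [0, 0, 0]}]}}

```text
clock: 10.2
position: [385.8, 274.5, -32.7]
ee_rot: [0.877, 0.481, 0.0, 0.0]
contact_force: [-0.9, -0.7, 1.5]
gripper_width: 12.1
grasp_force: 59.1
```

>>> {"name": "arm_command", "arguments": {"rows": [{"grip": 0, "linear": [0, 0, -10], "rot": [0, 0, 0]}, {"grip": 0, "linear": [0, 0, -40], "rot": [0, 0, 0]}, {"grip": 0, "linear": [0, 0, -80], "rot": [0, 0, 0]}, {"grip": 0, "linear": [0, 0, -110], "rot": [0, 0, 0]}, {"grip": 0, "linear": [0, 0, -110], "rot": [0, 0, 0]}]}}

```text
clock: 10.82
position: [386.8, 276.0, 79.8]
ee_rot: [0.877, 0.481, 0.003, -0.001]
contact_force: [-0.2, 0.8, -2.2]
gripper_width: 12.4
grasp_force: 58.7
```

```bash
python3 g.py 374.5 -265 30 -3.8; python3 - <<'E'
from g import *
w=imaging.get_image('wrist');save('w3',w['frame'])
E
```

```text
lin [-463.4, 279.9, 47.0] rot [-0.003, -0.006, 1.071] F [-0.2  0.8 -2.2] w 12.4 t 10.825 j6 1.61
```

View pics/w3.png

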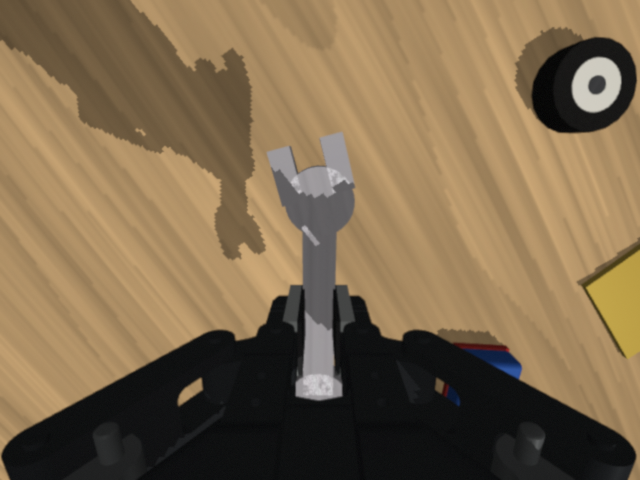

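>>> {"name": "arm_command", "arguments": {"rows": [{"grip": 0, "linear": [-463, 280, 47], "rot": [0, 0, 1.07]}, {"grip": 0, "linear": [-463, 280, 47], "rot": [0, 0, 1.07]}, {"grip": 0, "linear": [-463, 280, 47], "rot": [0, 0, 1.07]}, {"grip": 0, "linear": [-463, 280, 47], "rot": [0, 0, 1.07]}, {"grip": 0, "linear": [-463, 280, 47], "rot": [0, 0, 1.07]}, {"grip": 0, "linear": [-463, 280, 47], "rot": [0, 0, 1.07]}, {"grip": 0, "linear": [-463, 280, 47], "rot": [0, 0, 1.07]}, {"grip": 0, "linear": [-463, 280, 47], "rot": [0, 0, 1.07]}, {"grip": 0, "linear": [-463, 280, 47], "rot": [0, 0, 1.07]}, {"grip": 0, "linear": [-463, 280, 47], "rot": [0, 0, 1.07]}]}}

```text
clock: 12.12
position: [371.7, -268.4, 28.2]
ee_rot: [0.999, -0.036, -0.002, -0.001]
contact_force: [0.2, 0.4, -2.4]
gripper_width: 12.1
grasp_force: 59.0
```

```bash
python3 g.py 374.5 -265 -25 -3.8
```

```text
lin [2.7, -3.5, 53.2] rot [-0.001, 0.004, -0.005] F [ 0.2  0.4 -2.4] w 12.1 t 12.125 j6 1.77
```

>>> {"name": "arm_command", "arguments": {"rows": [{"grip": 0, "linear": [1, -1.5, 25], "rot": [0, 0, 0]}, {"grip": 0, "linear": [1, -1.5, 42], "rot": [0, 0, 0]}, {"grip": 0, "linear": [1, -1.5, 50], "rot": [0, 0, 0]}, {"grip": 0, "linear": [1, -1.5, 50], "rot": [0, 0, 0]}, {"grip": 0, "linear": [1, -1.5, 50], "rot": [0, 0, 0]}]}}

```text
clock: 12.75
position: [375.1, -264.8, -19.4]
ee_rot: [0.999, -0.033, 0.0, 0.0]
contact_force: [-0.2, 0.4, -1.7]
gripper_width: 11.9
grasp_force: 59.0
```

```bash
python3 g.py 374.5 -265 -26.5 -3.8
```

```text
lin [-0.5, 0.2, 7.1] rot [0.0, -0.001, 0.001] F [-0.2  0.4 -1.7] w 11.9 t 12.75 j6 1.76
```

Lower to the plate and release, then lift clear.

>>> {"name": "arm_command", "arguments": {"rows": [{"grip": 0, "linear": [0, 0, 3], "rot": [0, 0, 0]}, {"grip": 0, "linear": [0, 0, 5], "rot": [0, 0, 0]}, {"grip": 0, "linear": [0, 0, 7], "rot": [0, 0, 0]}, {"grip": 0, "linear": [0, 0, 7], "rot": [0, 0, 0]}, {"grip": 0.4, "linear": [0, 0, 7], "rot": [0, 0, 0]}, {"grip": 0.4, "linear": [0, 0, 7], "rot": [0, 0, 0]}, {"grip": 0.4, "linear": [0, 0, 0], "rot": [0, 0, 0]}, {"grip": 1, "linear": [0, 0, -50], "rot": [0, 0, 0]}, {"grip": 1, "linear": [0, 0, -90], "rot": [0, 0, 0]}, {"grip": 1, "linear": [0, 0, -90], "rot": [0, 0, 0]}]}}

```text
clock: 14.0
position: [377.2, -265.9, 73.8]
ee_rot: [0.999, -0.033, 0.004, 0.001]
contact_force: [0.3, 0.3, -0.6]
gripper_width: 84.9
grasp_force: 0.0
```

```bash
python3 - <<'E'
from g import *
s,T=pose();im=imaging.get_image('wrist');save('w4',im['frame']);print(s['contact_force'])
C=T@im['T_tool_cam']
for q in('spanner','plate_spanner'):
  for r in models.tip_of(im,q)[:2]:print(q,r,at(im,r['pixel'],8,C).round(1))
go(640,-102,60,-90)
E
```

```text
[ 0.34752938  0.27608589 -0.57327176]
spanner {'pixel': [321.7, 248.1], 'score': 0.64} [ 374.7 -267.5    8. ]
plate_spanner {'pixel': [317.6, 249.0], 'score': 0.85} [ 374.2 -264.4    8. ]
lin [254.7, -179.9, 9.8] rot [0.0, 0.001, 1.505] F [-0.2  0.3 -0.7] w 85.0 t 14.15 j6 1.76
```

View pics/w4.png

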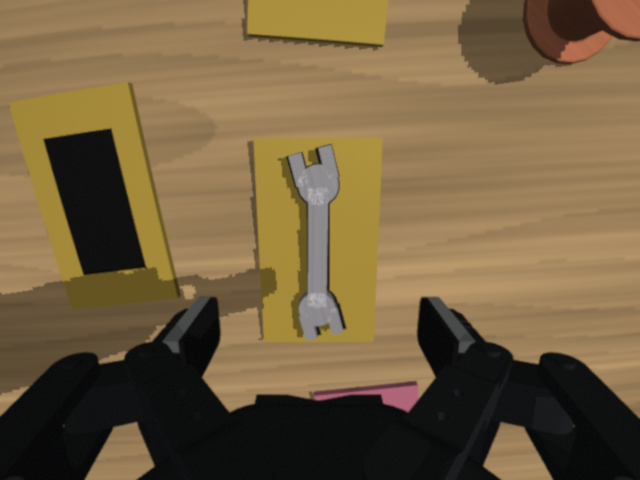

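```bash
python3 g.py 639 -102 75 -3.8
```

```text
lin [253.7, -179.9, -5.2] rot [-0.0, 0.001, 0.0] F [-0.2  0.3 -0.7] w 85.0 t 14.15 j6 1.76
```

>>> {"name": "arm_command", "arguments": {"rows": [{"grip": 1, "linear": [254, -180, -5], "rot": [0, 0, 0]}, {"grip": 1, "linear": [254, -180, -5], "rot": [0, 0, 0]}, {"grip": 1, "linear": [254, -180, -5], "rot": [0, 0, 0]}, {"grip": 1, "linear": [254, -180, -5], "rot": [0, 0, 0]}, {"grip": 1, "linear": [254, -180, -5], "rot": [0, 0, 0]}, {"grip": 1, "linear": [254, -180, -5], "rot": [0, 0, 0]}, {"grip": 1, "linear": [254, -180, -5], "rot": [0, 0, 0]}, {"grip": 1, "linear": [254, -180, -5], "rot": [0, 0, 0]}]}}

```text
clock: 15.15
position: [638.3, -102.9, 74.6]
ee_rot: [0.999, -0.033, -0.001, 0.0]
contact_force: [0.5, -0.7, 0.5]
gripper_width: 85.5
grasp_force: 0.0
```

```bash
python3 - <<'E'
from g import *
s,T=pose();im=imaging.get_image('wrist');save('w5',im['frame'])
C=T@im['T_tool_cam']
for r in models.tip_of(im,'coupling')[:2]:print(r,at(im,r['pixel'],0,C).round(1))
for r in models.spot_in(im,'coupling')[:2]:
  b=r['rect'];print(r,at(im,((b[0]+b[2])/2,(b[1]+b[3])/2),25,C).round(1))
go(639,-102,-14,-3.8)
E
```

```text
{'pixel': [313.3, 240.3], 'score': 0.63} [639.3 -98.3   0. ]
{'rect': [280.8, 217.4, 340.9, 291.7], 'score': 0.84} [635.8 -96.6  25. ]
{'rect': [494.7, 429.2, 530.1, 479.2], 'score': 0.58} [ 439.4 -260.4   25. ]
lin [-0.2, -0.8, 89.5] rot [-0.0, 0.0, -0.001] F [ 0.2  0.3 -0.3] w 85.2 t 15.3 j6 1.41
```

View pics/w5.png

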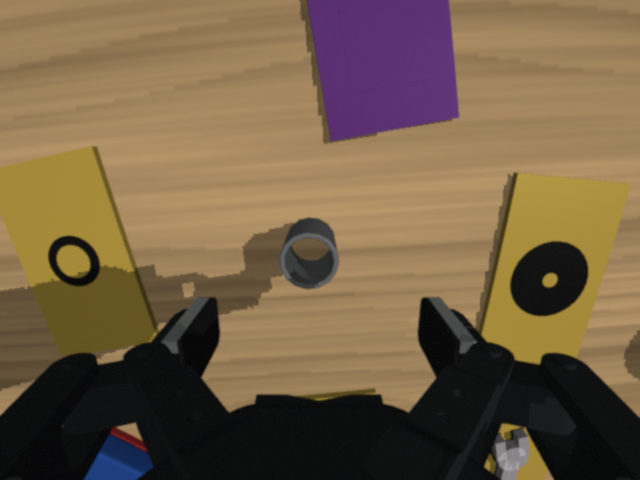

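>>> {"name": "arm_command", "arguments": {"rows": [{"grip": 1, "linear": [0, -4, 45], "rot": [0, 0, 0]}, {"grip": 1, "linear": [0, -4, 75], "rot": [0, 0, 0]}, {"grip": 1, "linear": [0, -4, 89], "rot": [0, 0, 0]}, {"grip": 1, "linear": [0, -4, 89], "rot": [0, 0, 0]}, {"grip": 0, "linear": [0, -4, 89], "rot": [0, 0, 0]}, {"grip": 0, "linear": [0, -4, 89], "rot": [0, 0, 0]}, {"grip": 0, "linear": [0, -4, 89], "rot": [0, 0, 0]}, {"grip": 0, "linear": [0, -4, 89], "rot": [0, 0, 0]}, {"grip": 0, "linear": [0, -4, 89], "rot": [0, 0, 0]}]}}

```text
clock: 16.42
position: [641.2, -98.1, -12.2]
ee_rot: [0.999, -0.033, 0.001, 0.0]
contact_force: [-0.3, 0.9, 5.9]
gripper_width: 37.2
grasp_force: 60.1
```

```bash
python3 g.py 635.5 89 30 -3.8
```

```text
lin [-17.8, -186.3, -42.3] rot [0.0, -0.003, 0.001] F [-0.3  0.9  5.9] w 37.2 t 16.425 j6 1.41
```

>>> {"name": "arm_command", "arguments": {"rows": [{"grip": 0, "linear": [0, 0, -10], "rot": [0, 0, 0]}, {"grip": 0, "linear": [0, 0, -40], "rot": [0, 0, 0]}, {"grip": 0, "linear": [-17, -187, -45], "rot": [0, 0, 0]}, {"grip": 0, "linear": [-17, -187, -45], "rot": [0, 0, 0]}, {"grip": 0, "linear": [-17, -187, -45], "rot": [0, 0, 0]}, {"grip": 0, "linear": [-17, -187, -45], "rot": [0, 0, 0]}, {"grip": 0, "linear": [-17, -187, -45], "rot": [0, 0, 0]}, {"grip": 0, "linear": [-17, -187, -45], "rot": [0, 0, 0]}]}}

```text
clock: 17.42
position: [635.2, 88.2, 31.1]
ee_rot: [0.999, -0.034, -0.0, 0.0]
contact_force: [-0.0, 0.6, -0.5]
gripper_width: 37.0
grasp_force: 60.2
```

```bash
python3 - <<'E'
from g import *
im=imaging.get_image('wrist');im=imaging.get_image('wrist');b=imaging.get_image('side')
a=cv2.resize(b['frame'][130:230,330:450],(480,400),interpolation=cv2.INTER_CUBIC)
save('w6',np.hstack([a,im['frame'][100:400,100:400][:, :].repeat(1,0) if False else cv2.resize(im['frame'][130:370,220:420],(320,400))]))
go(635.5,89,-6,-3.8)
E
```

```text
lin [-0.0, -0.8, 37.2] rot [0.0, 0.0, -0.001] F [ 1.   0.  -1.1] w 36.9 t 17.575 j6 1.11
```

View pics/w6.png

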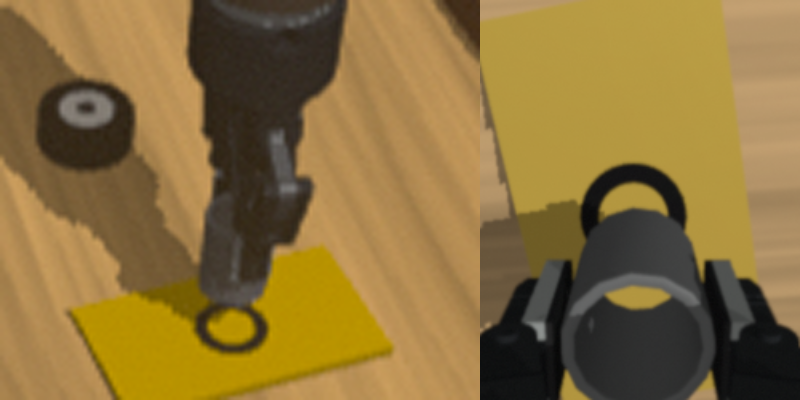

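```bash
python3 - <<'E'
from g import *
s,T=pose();im=imaging.get_image('wrist');b=imaging.get_image('side')
f=lambda u:(np.array(u)*4-np.array([330,130])*4).round()
x,y,z=s['position']
for h in(0,44,94,44-13): print(h,f(proj(b,[[x-1,y,h]])[0]),f(proj(b,[[x-1,y-19,h]])[0]))
print(f(proj(b,[[635.5,89,6]])[0]))
C=T@im['T_tool_cam']
# rim centre in wrist crop (637,355) scale 1.6,1.667
p=(220+637/1.6,130+352/1.667);print(p,[at(im,p,h,C).round(1) for h in(94,88,80)],s['position'])
E
```

```text
0 [226. 338.] [236. 361.]
44 [233. 281.] [243. 305.]
94 [241. 213.] [252. 236.]
31 [231. 298.] [241. 322.]
[228. 329.]
(618.125, 341.15776844631074) [array([623. , -30.6,  94. ]), array([618.8, -36.7,  88. ]), array([613.1, -44.8,  80. ])] [635.47880284  88.19492322  31.15015495]
```

>>> {"name": "arm_command", "arguments": {"rows": [{"grip": 0, "linear": [1, -1, 20], "rot": [0, 0, 0]}, {"grip": 0, "linear": [1, -1, 30], "rot": [0, 0, 0]}, {"grip": 0, "linear": [1, -1, 34], "rot": [0, 0, 0]}, {"grip": 0, "linear": [1, -1, 36.5], "rot": [0, 0, 0]}, {"grip": 0, "linear": [1, -1, 36.5], "rot": [0, 0, 0]}, {"grip": 0, "linear": [1, -1, 36.5], "rot": [0, 0, 0]}]}}

```text
clock: 18.42
position: [636.8, 90.7, -4.8]
ee_rot: [0.999, -0.033, 0.0, -0.0]
contact_force: [-0.9, -0.5, -1.1]
gripper_width: 37.2
grasp_force: 60.2
```

>>> {"name": "arm_command", "arguments": {"rows": [{"grip": 0, "linear": [0, 1, 1], "rot": [0, 0, 0]}, {"grip": 0, "linear": [0, 1, 2], "rot": [0, 0, 0]}, {"grip": 0, "linear": [0, 1, 2], "rot": [0, 0, 0]}]}}

```text
clock: 18.8
position: [636.7, 89.6, -6.2]
ee_rot: [0.999, -0.033, 0.0, 0.0]
contact_force: [-1.4, -0.2, 4.4]
gripper_width: 36.6
grasp_force: 60.7
```

>>> {"name": "arm_command", "arguments": {"rows": [{"grip": 1, "linear": [0, 0, 0], "rot": [0, 0, 0]}, {"grip": 1, "linear": [0, 0, 0], "rot": [0, 0, 0]}, {"grip": 1, "linear": [0, 0, 0], "rot": [0, 0, 0]}, {"grip": 1, "linear": [0, 0, -40], "rot": [0, 0, 0]}, {"grip": 1, "linear": [0, 0, -80], "rot": [0, 0, 0]}, {"grip": 1, "linear": [0, 0, -80], "rot": [0, 0, 0]}, {"grip": 1, "linear": [0, 0, -80], "rot": [0, 0, 0]}]}}

```text
clock: 19.68
position: [635.9, 89.6, 72.2]
ee_rot: [0.999, -0.033, -0.0, -0.0]
contact_force: [0.1, 0.5, -0.3]
gripper_width: 85.3
grasp_force: 0.0
```

```bash
python3 - <<'E'
from g import *
s,T=pose();im=imaging.get_image('wrist');C=T@im['T_tool_cam']
for q,z in(('coupling',6),('plate_coupling',6)):
  for r in models.tip_of(im,q)[:1]:print(q,r,at(im,r['pixel'],z,C).round(1))
go(425,84,60,53)
E
```

```text
coupling {'pixel': [320.3, 245.9], 'score': 0.9} [634.5  89.    6. ]
plate_coupling {'pixel': [316.5, 242.0], 'score': 0.93} [637.7  91.6   6. ]
lin [-209.7, 19.1, 11.8] rot [-0.0, 0.003, -0.991] F [ 0.1 -0.3 -0. ] w 85.7 t 19.825 j6 1.11
```

>>> {"name": "arm_command", "arguments": {"rows": [{"grip": 1, "linear": [-210, 19, 11], "rot": [0, 0, -0.99]}, {"grip": 1, "linear": [-210, 19, 11], "rot": [0, 0, -0.99]}, {"grip": 1, "linear": [-210, 19, 11], "rot": [0, 0, -0.99]}, {"grip": 1, "linear": [-210, 19, 11], "rot": [0, 0, -0.99]}, {"grip": 1, "linear": [-210, 19, 11], "rot": [0, 0, -0.99]}, {"grip": 1, "linear": [-210, 19, 11], "rot": [0, 0, -0.99]}, {"grip": 1, "linear": [-210, 19, 11], "rot": [0, 0, -0.99]}, {"grip": 1, "linear": [-210, 19, 11], "rot": [0, 0, -0.99]}]}}

```text
clock: 20.82
position: [425.5, 84.3, 61.3]
ee_rot: [0.895, 0.445, -0.0, 0.0]
contact_force: [0.1, 0.6, -0.2]
gripper_width: 85.3
grasp_force: 0.0
```

```bash
python3 - <<'E'
from g import *
s,T=pose();im=imaging.get_image('wrist');save('w7',im['frame']);C=T@im['T_tool_cam']
for r in models.tip_of(im,'sander')[:2]:print(r,at(im,r['pixel'],0,C).round(1))
f=im['frame'];hsv=cv2.cvtColor(f,cv2.COLOR_RGB2HSV);m=cv2.inRange(hsv,(100,120,40),(130,255,255))
k=max(cv2.findContours(m,0,1)[0],key=cv2.contourArea);W=np.array([at(im,p,30,C)[:2] for p in k[:,0]],np.float32);print(cv2.minAreaRect(W))
go(425,84,-32,53)
E
```

```text
{'pixel': [324.1, 246.9], 'score': 0.59} [428.4  82.1   0. ]
((426.43218994140625, 85.0503921508789), (98.67402648925781, 46.06455993652344), 52.89229965209961)
lin [-0.6, -0.2, 93.5] rot [-0.0, 0.001, -0.001] F [ 0.4 -0.6  1.4] w 85.4 t 20.925 j6 1.92
```

View pics/w7.png

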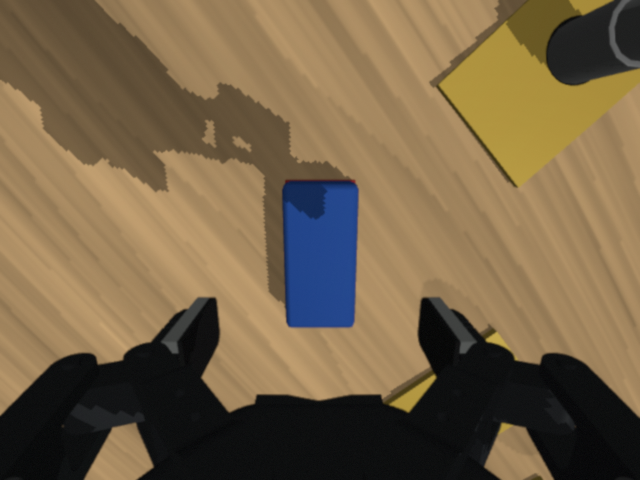

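>>> {"name": "arm_command", "arguments": {"rows": [{"grip": 1, "linear": [1, 0, 45], "rot": [0, 0, 0]}, {"grip": 1, "linear": [1, 0, 75], "rot": [0, 0, 0]}, {"grip": 1, "linear": [1, 0, 91], "rot": [0, 0, 0]}, {"grip": 1, "linear": [1, 0, 91], "rot": [0, 0, 0]}, {"grip": 0, "linear": [1, 0, 91], "rot": [0, 0, 0]}, {"grip": 0, "linear": [1, 0, 91], "rot": [0, 0, 0]}, {"grip": 0, "linear": [1, 0, 91], "rot": [0, 0, 0]}, {"grip": 0, "linear": [1, 0, 91], "rot": [0, 0, 0]}, {"grip": 0, "linear": [1, 0, 91], "rot": [0, 0, 0]}]}}

```text
clock: 22.05
position: [427.0, 85.6, -28.1]
ee_rot: [0.895, 0.446, 0.001, -0.0]
contact_force: [-1.2, 0.2, 5.6]
gripper_width: 46.9
grasp_force: 62.2
```

```bash
python3 g.py 417.5 -102.5 20 2.9
```

```text
lin [-155.8, 105.7, -48.4] rot [0.0, -0.002, 0.874] F [-1.2  0.2  5.6] w 46.9 t 22.05 j6 1.92
```

>>> {"name": "arm_command", "arguments": {"rows": [{"grip": 0, "linear": [0, 0, -15], "rot": [0, 0, 0]}, {"grip": 0, "linear": [0, 0, -45], "rot": [0, 0, 0]}, {"grip": 0, "linear": [-156, 106, -48], "rot": [0, 0, 0.874]}, {"grip": 0, "linear": [-156, 106, -48], "rot": [0, 0, 0.874]}, {"grip": 0, "linear": [-156, 106, -48], "rot": [0, 0, 0.874]}, {"grip": 0, "linear": [-156, 106, -48], "rot": [0, 0, 0.874]}, {"grip": 0, "linear": [-156, 106, -48], "rot": [0, 0, 0.874]}, {"grip": 0, "linear": [-156, 106, -48], "rot": [0, 0, 0.874]}, {"grip": 0, "linear": [-156, 106, -48], "rot": [0, 0, 0.874]}, {"grip": 0, "linear": [-156, 106, -48], "rot": [0, 0, 0.874]}]}}

```text
clock: 23.3
position: [417.0, -102.9, 18.8]
ee_rot: [1.0, 0.026, 0.0, -0.0]
contact_force: [0.2, -0.8, -0.2]
gripper_width: 47.1
grasp_force: 62.0
```

```bash
sleep 0; python3 g.py 418 -102.5 -22 2.9
```

```text
lin [1.1, -0.3, 40.8] rot [-0.0, -0.0, 0.001] F [ 0.2 -0.8 -0.2] w 47.1 t 23.3 j6 1.48
```

>>> {"name": "arm_command", "arguments": {"rows": [{"grip": 0, "linear": [0.5, 0, 20], "rot": [0, 0, 0]}, {"grip": 0, "linear": [0.5, 0, 34], "rot": [0, 0, 0]}, {"grip": 0, "linear": [0.5, 0, 38], "rot": [0, 0, 0]}, {"grip": 0, "linear": [0.5, 0, 40.5], "rot": [0, 0, 0]}, {"grip": 0, "linear": [0.5, 0, 40.5], "rot": [0, 0, 0]}]}}

```text
clock: 23.92
position: [417.7, -103.0, -21.6]
ee_rot: [1.0, 0.025, 0.0, -0.0]
contact_force: [0.3, -0.2, -0.8]
gripper_width: 47.3
grasp_force: 62.1
```

>>> {"name": "arm_command", "arguments": {"rows": [{"grip": 0, "linear": [0, 0, 1], "rot": [0, 0, 0]}, {"grip": 0, "linear": [0, 0, 1.5], "rot": [0, 0, 0]}, {"grip": 1, "linear": [0, 0, 1.5], "rot": [0, 0, 0]}, {"grip": 1, "linear": [0, 0, 1.5], "rot": [0, 0, 0]}, {"grip": 1, "linear": [0, 0, 1.5], "rot": [0, 0, 0]}, {"grip": 1, "linear": [0, 0, -40], "rot": [0, 0, 0]}, {"grip": 1, "linear": [0, 0, -95], "rot": [0, 0, 0]}, {"grip": 1, "linear": [0, 0, -95], "rot": [0, 0, 0]}, {"grip": 1, "linear": [0, 0, -95], "rot": [0, 0, 0]}]}}

```text
clock: 25.05
position: [416.8, -103.1, 72.9]
ee_rot: [1.0, 0.025, -0.0, -0.0]
contact_force: [-0.2, 0.1, 0.5]
gripper_width: 85.4
grasp_force: 0.0
```

```bash
python3 - <<'E'
from g import *
s,T=pose();im=imaging.get_image('wrist');C=T@im['T_tool_cam']
f=im['frame'];hsv=cv2.cvtColor(f,cv2.COLOR_RGB2HSV);m=cv2.inRange(hsv,(100,120,40),(130,255,255))
k=max(cv2.findContours(m,0,1)[0],key=cv2.contourArea);W=np.array([at(im,p,36,C)[:2] for p in k[:,0]],np.float32);print(cv2.minAreaRect(W))
go(601.5,272.5,75,2.9)
E
```

```text
((416.3855895996094, -102.22134399414062), (98.30583190917969, 45.99519729614258), 2.9546444416046143)
lin [203.6, -366.0, -3.1] rot [-0.0, 0.002, -0.001] F [ 0.2 -0.4 -0.1] w 85.5 t 25.1 j6 1.48
```

>>> {"name": "arm_command", "arguments": {"rows": [{"grip": 1, "linear": [204, -366, -3], "rot": [0, 0, 0]}, {"grip": 1, "linear": [204, -366, -3], "rot": [0, 0, 0]}, {"grip": 1, "linear": [204, -366, -3], "rot": [0, 0, 0]}, {"grip": 1, "linear": [204, -366, -3], "rot": [0, 0, 0]}, {"grip": 1, "linear": [204, -366, -3], "rot": [0, 0, 0]}, {"grip": 1, "linear": [204, -366, -3], "rot": [0, 0, 0]}, {"grip": 1, "linear": [204, -366, -3], "rot": [0, 0, 0]}, {"grip": 1, "linear": [204, -366, -3], "rot": [0, 0, 0]}, {"grip": 1, "linear": [204, -366, -3], "rot": [0, 0, 0]}, {"grip": 1, "linear": [204, -366, -3], "rot": [0, 0, 0]}]}}

```text
clock: 26.35
position: [602.0, 271.2, 75.5]
ee_rot: [1.0, 0.025, -0.001, 0.001]
contact_force: [-0.1, 0.3, -0.8]
gripper_width: 85.4
grasp_force: 0.0
```

```bash
python3 - <<'E'
from g import *
s,T=pose();im=imaging.get_image('wrist');C=T@im['T_tool_cam']
for r in models.tip_of(im,'wheel')[:2]:print(r,at(im,r['pixel'],0,C).round(1))
f=im['frame'];hsv=cv2.cvtColor(f,cv2.COLOR_RGB2HSV);m=cv2.inRange(hsv[100:300,220:420],(0,0,120),(180,60,255))
k=max(cv2.findContours(m,0,1)[0],key=cv2.contourArea)+[[220,100]];W=np.array([at(im,p,25,C)[:2] for p in k[:,0]],np.float32);print(cv2.minAreaRect(W))
go(601.5,272.5,-29,2.9)
E
```

```text
{'pixel': [317.6, 242.5], 'score': 0.72} [600.8 272.5   0. ]
((601.0266723632812, 273.9799499511719), (33.829551696777344, 33.234222412109375), 2.790789842605591)
lin [-0.9, -1.1, 105.2] rot [0.0, 0.0, -0.001] F [0.2 0.4 0.2] w 85.4 t 26.45 j6 0.95
```

>>> {"name": "arm_command", "arguments": {"rows": [{"grip": 1, "linear": [-1, -1.5, 50], "rot": [0, 0, 0]}, {"grip": 1, "linear": [-1, -1.5, 90], "rot": [0, 0, 0]}, {"grip": 1, "linear": [-1, -1.5, 109], "rot": [0, 0, 0]}, {"grip": 1, "linear": [-1, -1.5, 109], "rot": [0, 0, 0]}, {"grip": 0, "linear": [-1, -1.5, 109], "rot": [0, 0, 0]}, {"grip": 0, "linear": [-1, -1.5, 109], "rot": [0, 0, 0]}, {"grip": 0, "linear": [-1, -1.5, 109], "rot": [0, 0, 0]}, {"grip": 0, "linear": [-1, -1.5, 109], "rot": [0, 0, 0]}, {"grip": 0, "linear": [-1, -1.5, 109], "rot": [0, 0, 0]}]}}

```text
clock: 27.58
position: [603.4, 275.2, -29.9]
ee_rot: [1.0, 0.025, 0.002, -0.001]
contact_force: [-0.6, -0.2, 6.6]
gripper_width: 57.4
grasp_force: 64.7
```

```bash
python3 g.py 596 -283.5 50 2.9
```

```text
lin [-35.6, 557.4, -81.3] rot [-0.002, -0.004, 0.0] F [-0.6 -0.2  6.6] w 57.4 t 27.575 j6 0.95
```

>>> {"name": "arm_command", "arguments": {"rows": [{"grip": 0, "linear": [0, 0, -15], "rot": [0, 0, 0]}, {"grip": 0, "linear": [0, 0, -60], "rot": [0, 0, 0]}, {"grip": 0, "linear": [0, 0, -115], "rot": [0, 0, 0]}, {"grip": 0, "linear": [0, 0, -120], "rot": [0, 0, 0]}]}}

```text
clock: 28.08
position: [604.7, 276.0, 93.8]
ee_rot: [1.0, 0.025, 0.005, -0.003]
contact_force: [-0.1, 0.3, -0.5]
gripper_width: 57.5
grasp_force: 64.5
```

>>> {"name": "arm_command", "arguments": {"rows": [{"grip": 0, "linear": [-33, 555, 0], "rot": [0, 0, 0]}, {"grip": 0, "linear": [-33, 555, 0], "rot": [0, 0, 0]}, {"grip": 0, "linear": [-33, 555, 0], "rot": [0, 0, 0]}, {"grip": 0, "linear": [-33, 555, 0], "rot": [0, 0, 0]}, {"grip": 0, "linear": [-33, 555, 0], "rot": [0, 0, 0]}, {"grip": 0, "linear": [-33, 555, 0], "rot": [0, 0, 0]}, {"grip": 0, "linear": [-33, 555, 0], "rot": [0, 0, 0]}, {"grip": 0, "linear": [-33, 555, 0], "rot": [0, 0, 0]}, {"grip": 0, "linear": [-33, 555, 0], "rot": [0, 0, 0]}, {"grip": 0, "linear": [-33, 555, 50], "rot": [0, 0, 0]}]}}

```text
clock: 29.32
position: [599.4, -287.1, 40.7]
ee_rot: [1.0, 0.023, 0.005, 0.002]
contact_force: [0.9, 0.9, -1.8]
gripper_width: 57.6
grasp_force: 64.5
```

>>> {"name": "arm_command", "arguments": {"rows": [{"grip": 0, "linear": [0, 0, 20], "rot": [0, 0, 0]}, {"grip": 0, "linear": [0, 0, 40], "rot": [0, 0, 0]}, {"grip": 0, "linear": [0, 0, 40], "rot": [0, 0, 0]}, {"grip": 0, "linear": [0, 0, 40], "rot": [0, 0, 0]}]}}

```text
clock: 29.82
position: [597.1, -281.9, -2.0]
ee_rot: [1.0, 0.025, 0.0, 0.0]
contact_force: [0.1, 0.4, -0.4]
gripper_width: 57.7
grasp_force: 64.6
```

```bash
python3 g.py 596 -283.5 -25 2.9
```

```text
lin [-1.2, 1.5, 23.0] rot [0.0, -0.001, -0.0] F [ 0.1  0.4 -0.4] w 57.7 t 29.825 j6 1.82
```

>>> {"name": "arm_command", "arguments": {"rows": [{"grip": 0, "linear": [0, 1.5, 15], "rot": [0, 0, 0]}, {"grip": 0, "linear": [0, 1.5, 20], "rot": [0, 0, 0]}, {"grip": 0, "linear": [0, 1.5, 23], "rot": [0, 0, 0]}, {"grip": 0, "linear": [0, 1.5, 23], "rot": [0, 0, 0]}, {"grip": 0, "linear": [0, 1.5, 23], "rot": [0, 0, 0]}]}}

```text
clock: 30.45
position: [596.0, -283.2, -23.9]
ee_rot: [1.0, 0.025, -0.001, 0.0]
contact_force: [-4.3, 2.2, 8.8]
gripper_width: 58.0
grasp_force: 65.5
```

Contact; release and lift.

>>> {"name": "arm_command", "arguments": {"rows": [{"grip": 1, "linear": [0, 0, 0], "rot": [0, 0, 0]}, {"grip": 1, "linear": [0, 0, 0], "rot": [0, 0, 0]}, {"grip": 1, "linear": [0, 0, 0], "rot": [0, 0, 0]}, {"grip": 1, "linear": [0, 0, -40], "rot": [0, 0, 0]}, {"grip": 1, "linear": [0, 0, -100], "rot": [0, 0, 0]}, {"grip": 1, "linear": [-60, -60, -200], "rot": [0, 0, 0]}, {"grip": 1, "linear": [-60, -60, -200], "rot": [0, 0, 0]}, {"grip": 1, "linear": [-60, -60, -200], "rot": [0, 0, 0]}, {"grip": 1, "linear": [-60, -60, -200], "rot": [0, 0, 0]}]}}

```text
clock: 31.58
position: [533.7, -226.2, 174.6]
ee_rot: [1.0, 0.025, 0.001, -0.0]
contact_force: [-0.0, 0.8, -0.3]
gripper_width: 84.9
grasp_force: 0.0
```

```bash
python3 - <<'E'
from g import *
s,T=pose();im=imaging.get_image('wrist');C=T@im['T_tool_cam'];print(s['position'],s['clock'])
for q in('wheel','plate_wheel','coupling','plate_coupling','sander','plate_sander','spanner','plate_spanner'):
  for r in models.tip_of(im,q)[:1]:print(q,np.round(r['pixel']),round(r['score'],2),at(im,r['pixel'],6,C).round(1))
b=imaging.get_image('side')
for q in('wheel','coupling','sander','spanner','jar','spool'):
  for r in models.tip_of(b,q)[:1]:print(q,np.round(r['pixel']),round(r['score'],2),at(b,r['pixel'],0 if q in('jar','spool') else 6).round(1))
save('fin',im['frame'])
save('fin2',b['frame'])
E
```

```text
[ 533.73531459 -226.16673442  174.57752756] 31.575
wheel [379. 163.] 0.88 [ 592.9 -282.7    6. ]
coupling [  9. 105.] 0.6 [633.9  89.5   6. ]
plate_coupling [ 14. 100.] 0.81 [639.1  83.    6. ]
sander [205. 317.] 0.69 [ 412.6 -102.2    6. ]
spanner [345. 351.] 0.62 [ 377.9 -264.     6. ]
plate_spanner [346. 351.] 0.76 [ 377.4 -265.7    6. ]
wheel [427. 359.] 0.68 [ 592.2 -284.     6. ]
sander [424. 458.] 0.7 [ 525.9 -448.1    6. ]
spanner [307. 374.] 0.97 [ 377.1 -261.8    6. ]
jar [308. 128.] 0.9 [530.4 445.8   0. ]
spool [423. 461.] 0.59 [ 523.2 -451.3    0. ]
```

View pics/fin.png

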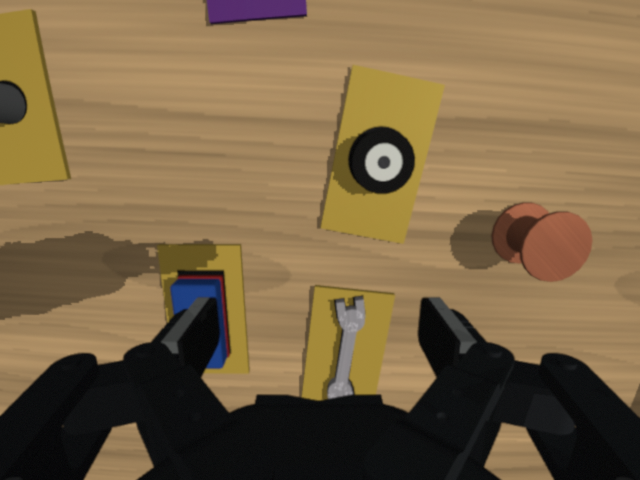

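View pics/fin2.png

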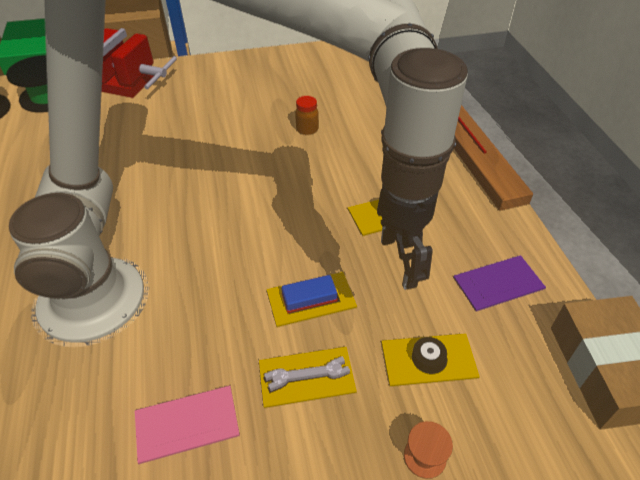

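The wheel (430,352 in the side view), spanner (307,374) and block (311,295) all sit flat on their silhouettes. The wrist picture shows the coupling standing on its plate at its left edge. The jar and spool have not moved.

```bash
python3 -c "
from bench import job
print(job.job_done())"
```

```text
the job is handed in; nothing more can be done
None
```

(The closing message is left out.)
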